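# Tip the wide board carrier up against the inspection fence

### The arm

A 6-joint arm with a two-finger parallel gripper is mounted at the origin on the work surface. World frame = base frame: x ahead of the robot, y to its left, z up, the work surface at z = 0. Lengths are in m, angles in rad, forces in N, time in s.
With the tool pointing down it reaches from about 0.425 to 0.95 m from the base axis. Payload 3.5 kg.
Tool frame: the origin (TCP) lies midway between the tips of the shut fingers; the grasp point (between the pads) lies 19 mm behind it (ctrl.tcp_to_grasp is the distance from the TCP to the grasp point, in m); z points along the fingers, x is the direction in which the jaws open and shut, and the axes are right-handed (so a half turn about z gives the same grasp; the last joint's range is limited). The gripper opens to 85 mm and grips with 20 to 120 N. Pads are 22 mm wide; open, the fingers measure 114 mm over their backs; the gripper's body (76 mm by 85 mm) begins 54 mm behind the grasp point. The pads swing forward as they close: fully open they stand 13 mm farther back than shut.
Start: joints at [-0.15, 0.286, 1.577, -0, 1.279, -0.15], TCP at [0.675, 0, 0.231] pointing down, gripper open.
Joint ranges: [-2.77, 2.77], [-0.9, 2.22], [0.21, 2.48], [-1.53, 4.67], [0.24, 2.81], [-2.84, 2.84]. Speed limits (rad/s): [2.79, 2.79, 3.14, 3.14, 3.14, 3.14].

### API

Orientations are given as a unit quaternion [x, y, z, w].
In Python, from plant import ctrl, cams, workorder, spotter gives the robot as it stands. The module is installed in compiled form; this text tells all that it offers.
- The arm moves only by the tool send_rows, never from a script. Its argument "motion" is one flat list of numbers, 5 for each row, row after row: the shift along the tool's x, y, z in cm, then the turn about the tool's z in rad, then the finger opening in cm, from 0 to 8.54. In form: [tx, ty, tz, spin, gripper, tx, ty, tz, spin, gripper, ...]. A call has 1 to 12 rows; each row shifts and turns the pose as measured when the row begins, along the tool's axes as they then stand; what a row does not reach is not made up. A row lasts 1/10 s, in which the tool goes at most 50 mm and 8.59 degrees, less where a joint would pass 70% of its speed; a pose out of reach is approached as far as the arm can. A call is refused whole if a number of a shift passes 5 or a number of a turn 0.15, either way. A call with a gripper value outside its range is refused whole. The fingers move at their own pace and stop on an object; "grip_force" is the grip in N (left out, the last holds). Time passes only in rows, so rows that do not move let the fingers close. It gives the time, the measured TCP pose, the force and the opening at its end, in the units of the state.
- ctrl.get_state(): the state, without advancing time (a new reading comes with each control period).
- cams.read_camera(name): name is "scene" or "side" or "wrist"; returns (picture, depth): 384x512x3 uint8, red, green, blue; 384x512 float32, m along the optical axis (not along the pixel's ray), 0 where there is no reading.
- cams.camera_params(name): a dict with "fx", "fy", "cx", "cy" (pixels), "k1" (the pictures are not rectified: a ray, as slopes to the right and down, at radius r is drawn at 1 + k1 r^2 times it, then the intrinsics apply), "xyz" and "attitude" of the camera in the world; the wrist camera has in their place "mount" (4x4, takes a point from camera to tool coordinates, whose origin is the TCP and whose axes are the tool frame's). Camera axes: x right, y down, z forward; pixel columns grow to the right and rows downward; lengths in m; the calibration is good to about 2 mm. A picture is of the moment at which its call begins: read the wrist's pose just before it. camera_params takes no time and is no camera call.
- workorder.sign_off(): hands the job in, once; it reports no verdict.
Trained networks look in the newest picture that a camera, given by its name, has taken for a name from the list of things; names that differ only in an ending like _2 or _b are one class to them, and where a whole thing is asked for, a point or a joint stands for the part that bears it (a point fixed in the world has none). Each returns a list of dicts, best first, with "conf" (0 to 1); they miss things now and then, are a little off and sometimes report something else, mostly with a low value. They report only what shows in the picture. A call takes as long as a camera call. They do not tell look-alikes from the thing itself.
- spotter.trace(target, camera): "mask" (384x512 bool, what is visible of it) and "bbox" ([left, top, width, height] in pixels, round what is visible of it).
The state is a dict: "time": time; "qpos": joint angles; "dq": joint speeds; "joint_efforts": joint torques, N m; "eef_pos": TCP position; "tcp_rot": TCP orientation; "contact_force": force on the tool from outside, world axes, zero at the start; "wrist_torque": the same for the moment, N m; "opening": opening from 0.0 (shut) to 1.0 (fully open).
Only numpy, scipy, OpenCV 4.12 (cv2) and the standard library are available. Lean on these libraries where they do the work, as an engineer would, in place of code of your own. Each camera call takes 0.05 s, during which the arm holds its last target.

### The job

Two board carriers lie sloping on the inspection stand, each with its raised edge towards the robot. Tip the wider one up on its lower edge until it stands upright against the stand's fence and leave it standing there, so that the solder side on its back can be inspected. Do not lift it off the stand, and leave the narrow carrier as it lies.

Things in the scene. Friction and masses are not known exactly. Their poses are not given: they have to be found in the camera images.
- stand: Fixed aluminium stand: 10 mm deck 135 deep, 290 wide; fence 95 tall along its far side. Origin on the bench (z 0) below the middle of the line where fence face meets deck; x to the fence (away from robot), y along it, z up. Deck top z 10, from x -115 to 20 mm. Fence face leans back 8 degrees, top at z 104. Carriers rest on a round rod.
- rest_rod (a point): Middle of the stand's rest rod: steel, 10 mm thick, along the stand's y, full width, its axis 51 mm before the foot of the fence and 60 mm above the bench. Its top is 65 mm above the bench: whatever pushes a carrier must pass above that. Axes as the stand's.
- wide_carrier_center (a point): Centre of the wide carrier: loose dark plate 120 long, 100 wide, 10 mm thick, 0.2 kg, green board in its top. x runs along its length from raised to lower edge, z out of the board face. Slopes 55 degrees at first; raised edge 108 (underside) to 114 mm (top) above the bench, 78 mm before the fence foot. On the left or right half of the stand. Pushed level to the fence, the raised edge climbs 20 mm.
- wide_carrier_foot (a point): Middle of the wide carrier's lower edge, underside corner (60 mm along x, -5 mm along z from its centre): the edge it pivots on, on the deck, 10 mm above the bench, its top corner about 1 mm from the fence's foot. Stood up, the carrier leans on the fence by itself, top 130 mm above the bench, the back of its upper part 10 mm before the fence face.
- narrow_carrier_center (a point): Centre of the narrow carrier: the same kind of plate, 120 mm long, 10 mm thick, only 60 mm wide, sloping the same way on the other half of the stand, about 144 mm along the fence from the wide one. To be left as it lies.
There are look-alikes about, which are no part of the job. Leave any blue or orange look-alike of the part that bears wide_carrier_center alone.

How it is judged:
At the end, for the whole second after the job is handed in: The wide carrier stands on its lower edge on the deck, its length and face within 15 degrees of upright and square to the fence, its centre within 20 mm of the fence's foot line and 55 to 85 mm above the bench, at rest (angle between the x axis of wide_carrier_center and the z axis of stand, either way round below 0.26 rad and angle between the z axis of wide_carrier_center and the x axis of stand, either way round below 0.26 rad and x of wide_carrier_center in the frame of stand between -0.02 and 0.02 m and z of wide_carrier_center in the frame of stand between 0.055 and 0.085 m and linear speed of wide_carrier below 0.02 m/s); the robot touches nothing.
It fails at once if the wide carrier's lower edge is lifted more than 25 mm off the deck (z of wide_carrier_foot in the frame of stand above 0.035 m).
It fails at once if the narrow carrier is moved by more than 15 mm (distance of narrow_carrier_center from where it was at the start of the episode above 0.015 m).
It also fails if it takes over 32 s, if anything falls off the work surface, if the arm or the gripper's body presses on something with over 40 N, if the wrist force passes 120 N, or if a joint passes its speed limit or range.

## Working session

There is one attempt and no reset: what is moved stays moved. The work goes in short steps, Python scripts to look and compute and a tool call to move; the robot and the scene stay as the last step left them, time stands still between calls to the robot, and variables do not carry over. Pictures are saved under pics/ and viewed, and the job is handed in when it is done.

Besides the shell and the picture viewer there is one more tool, called after "Emit:" as name(argument=value, ...) on one line, values as JSON. send_rows: Moves the arm, as the interface text tells. Its arguments: {"type":"object","properties":{"motion":{"type":"array","items":{"type":"number"}},"grip_force":{"type":"number"}},"required":["motion"]}

```bash
mkdir -p pics
python3 - <<'E'
from plant import ctrl,cams,spotter
import cv2,numpy as np
for n in ["scene","side"]:
    p,d=cams.read_camera(n); cv2.imwrite(f"pics/{n}0.png",p[:,:,::-1]); np.save(f"{n}_d.npy",d);np.save(f"{n}_p.npy",p)
    print(n,cams.camera_params(n))
    for t in ["wide_carrier_center","narrow_carrier_center","stand"]:
        for r in spotter.trace(t,n): print(n,t,r["conf"],r["bbox"])
s=ctrl.get_state();print(s["time"],s["eef_pos"],s["tcp_rot"],s["opening"],s["contact_force"])
E
```

```text
scene {'fx': 473.49641288618864, 'fy': 473.49641288618864, 'cx': 256.21171277509757, 'cy': 181.9123700240769, 'k1': -0.02944861384043412, 'xyz': array([ 1.11260292, -0.32207977,  0.91534737]), 'attitude': array([ 0.80684972,  0.47683239, -0.18403691, -0.29623439])}
scene wide_carrier_center 0.94 [127.4, 166.2, 55.1, 46.0]
scene wide_carrier_center 0.89 [247.5, 164.9, 46.0, 37.7]
scene wide_carrier_center 0.68 [178.6, 246.1, 63.6, 62.6]
scene wide_carrier_center 0.65 [257.0, 115.1, 24.7, 26.6]
scene narrow_carrier_center 0.87 [322.8, 156.6, 25.8, 30.8]
scene narrow_carrier_center 0.42 [250.0, 166.2, 43.4, 35.5]
scene narrow_carrier_center 0.3 [237.8, 168.1, 134.6, 62.2]
scene stand 0.64 [237.3, 169.6, 135.8, 62.6]
scene stand 0.36 [324.7, 157.3, 23.5, 28.7]
side {'fx': 419.48715907420285, 'fy': 419.48715907420285, 'cx': 255.74866174695376, 'cy': 190.18535096976458, 'k1': -0.0947500342649652, 'xyz': array([-0.02791749, -0.55496104,  0.49933854]), 'attitude': array([ 0.81191677, -0.29390089,  0.17902909, -0.47155277])}
side wide_carrier_center 0.94 [220.8, 282.2, 94.6, 64.7]
side wide_carrier_center 0.91 [333.5, 213.6, 66.8, 48.0]
side wide_carrier_center 0.66 [94.5, 191.6, 71.2, 37.6]
side wide_carrier_center 0.55 [241.0, 161.7, 47.0, 50.6]
side narrow_carrier_center 0.54 [218.8, 142.3, 21.7, 18.6]
side stand 0.82 [201.2, 132.7, 103.9, 102.9]
side stand 0.3 [240.3, 159.0, 49.9, 59.0]
0.4 [6.74897989e-01 5.98363918e-05 2.31106048e-01] [ 9.99999983e-01  1.20146161e-05 -1.83816293e-04 -2.74577251e-05] 0.9987596934539447 [ 0.07443079  0.08019523 -0.71147378]
```

View pics/scene0.png

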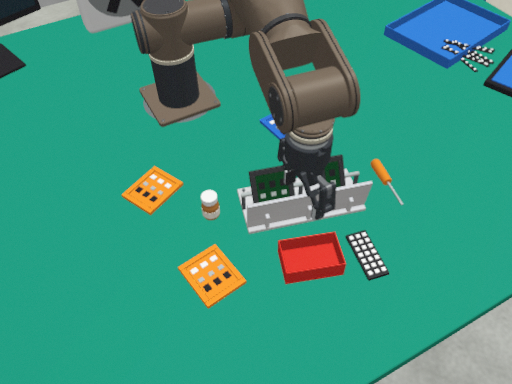

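View pics/side0.png

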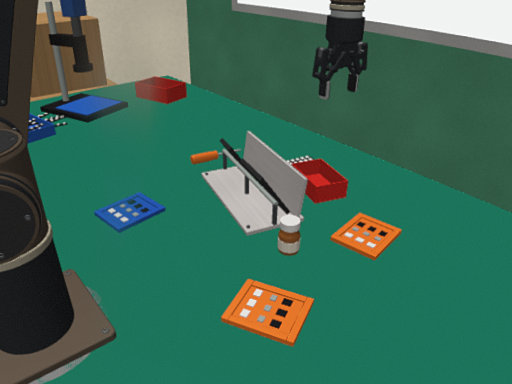

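The scene shows the stand at about (305,195). The fence faces the camera, the wide carrier is at (270,183) on the image left and the narrow one at (335,172). The orange and blue plates lie loose on the bench. Next I'll get the 3D positions.

```bash
cat > h.py <<'E'
import numpy as np,cv2
from scipy.spatial.transform import Rotation as R
def cloud(d,P,T=None):
    h,w=d.shape
    K=np.array([[P['fx'],0,P['cx']],[0,P['fy'],P['cy']],[0,0,1]])
    uv=np.stack(np.meshgrid(np.arange(w),np.arange(h)),-1).reshape(-1,1,2).astype(float)
    n=cv2.undistortPoints(uv,K,np.array([P['k1'],0,0,0.])).reshape(h,w,2)
    c=np.dstack([n*d[...,None],d])
    if T is None: Rm,t=R.from_quat(P['attitude']).as_matrix(),P['xyz']
    else: Rm,t=T[:3,:3],T[:3,3]
    x=c@Rm.T+t; x[d<=0]=np.nan
    return x
E
python3 - <<'E'
from h import *
from plant import cams,spotter
P=cams.camera_params("scene");d=np.load("scene_d.npy");p=np.load("scene_p.npy")
X=cloud(d,P)
# wide, narrow masks
for nm,(l,t,w,h) in dict(wide=(247,165,46,38),narrow=(322,157,26,31)).items():
    q=X[t:t+h,l:l+w].reshape(-1,3); c=p[t:t+h,l:l+w].reshape(-1,3).astype(int)
    k=(c.sum(1)<180)&(q[:,2]>.04)&(q[:,2]<.13); q=q[k]
    m=np.median(q,0);A=q-m; k=np.linalg.norm(A,axis=1)<.09;q=q[k];
    for _ in range(4):
        m=q.mean(0);n=np.linalg.svd(q-m)[2][2];n*=np.sign(n[2]); e=(q-m)@n; q=q[abs(e)<max(.004,1.5*e.std())]
    print(nm,len(q),m,n,"slope",np.degrees(np.arccos(n[2])),"yaw",np.degrees(np.arctan2(n[1],n[0])),q.min(0),q.max(0))
# fence: light pixels in stand area, z high
t,l,h,w=160,235,75,140
q=X[t:t+h,l:l+w].reshape(-1,3);c=p[t:t+h,l:l+w].reshape(-1,3).astype(int)
k=(c.min(1)>120)&(q[:,2]>.03)&(q[:,2]<.12);q=q[k]
m=np.median(q,0)
for _ in range(5):
    m=q.mean(0);n=np.linalg.svd(q-m)[2][2];n*=np.sign(n[0]);e=(q-m)@n;q=q[abs(e)<max(.004,1.5*e.std())]
print("fence",len(q),m,n,np.degrees(np.arctan2(n[1],n[0])),np.degrees(np.arcsin(n[2])),q.min(0),q.max(0))
ax=np.array([-n[1],n[0],0]);ax/=np.linalg.norm(ax);s=q@ax;print(np.percentile(s,[0,1,99,100]),ax)
print("top",q[q[:,2]>.095][:8])
big=cv2.resize(p[140:250,220:390],None,fx=4.5,fy=4.5,interpolation=cv2.INTER_CUBIC);cv2.imwrite("pics/zoom.png",big[:,:,::-1])
E
```

```text
wide 903 [0.49377933 0.03353446 0.08313753] [ 0.80251013 -0.20427541  0.56057921] slope 55.90413645247126 yaw -14.28110311492097 [ 0.4639094  -0.01174414  0.04957961] [0.5267172  0.08454053 0.1156334 ]
narrow 393 [0.53555992 0.18901888 0.08376053] [ 0.79331829 -0.25390824  0.55333236] slope 56.40407119047758 yaw -17.747710581298374 [0.51633284 0.16167556 0.05204738] [0.56085341 0.21139903 0.11317139]
fence 1650 [0.57488582 0.07907963 0.07285988] [ 0.95726855 -0.26207674 -0.12228121] -15.311008618891488 -7.023776084601085 [ 0.53530451 -0.04780587  0.03008588] [0.62059178 0.23065087 0.11008519]
[0.09684868 0.09875439 0.38210617 0.38608552] [0.26405837 0.9645067  0.        ]
top [[0.6148644  0.224732   0.10614658]
 [0.61290694 0.21500604 0.10622035]
 [0.61399953 0.22013206 0.10442366]
 [0.61491939 0.22229704 0.10412823]
 [0.61519178 0.2251767  0.10277377]
 [0.61673238 0.2266636  0.10348964]
 [0.61764398 0.22884502 0.10317656]
 [0.61990385 0.22951949 0.10507936]]
```

View pics/zoom.png

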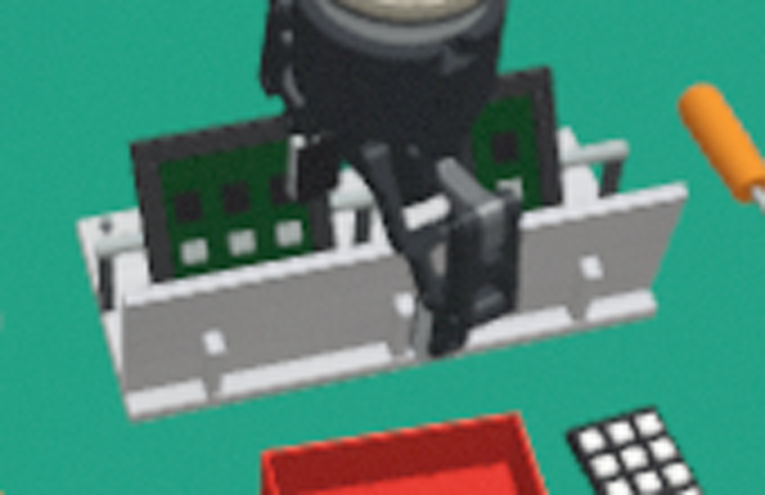

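The zoom shows the wide carrier at the image left (right half of the stand as the robot sees it), partly hidden by the gripper. The stand's x axis points about -15° in the world. I'll move the arm back over the robot side, which is also the pre-push spot, then turn it and measure again.

Emit:
send_rows(motion=[-2.9,-0.6,0,0,4,-2.9,-0.6,0,0,4,-2.9,-0.6,0,0,4,-2.9,-0.6,0,0,4,-2.9,-0.6,0,0,4,-2.9,-0.6,0,0,4,-2.9,-0.6,0,0,4,-2.9,-0.6,0,0,4], grip_force=20)

```text
time: 1.2
eef_pos: [0.4372, 0.0486, 0.2301]
tcp_rot: [1.0, -0.001, 0.001, 0.0]
contact_force: [0.2, -0.5, 1.1]
opening: 0.466
```

Emit:
send_rows(motion=[0,0,0,-0.145,4,0,0,0,-0.145,4,0,0,0,-0.145,4,0,0,0,-0.145,4,0,0,0,-0.145,4,0,0,0,-0.145,4,0,0,0,-0.145,4,0,0,0,-0.145,4,0,0,0,-0.145,4,0,0,0,0,4])

```text
time: 2.2
eef_pos: [0.433, 0.0499, 0.232]
tcp_rot: [0.781, 0.624, 0.002, 0.002]
contact_force: [-0.4, 0.1, -0.0]
opening: 0.472
```

```bash
cat > meas.py <<'E'
from h import *
from plant import ctrl,cams
import sys
p,d=cams.read_camera("scene");X=cloud(d,cams.camera_params("scene"))
cv2.imwrite(f"pics/{sys.argv[1]}.png",cv2.resize(p[120:250,210:390],None,fx=4.2,fy=4.2,interpolation=cv2.INTER_CUBIC)[:,:,::-1])
def plane(q,it=6):
    for _ in range(it):
        m=q.mean(0);n=np.linalg.svd(q-m)[2][2];e=(q-m)@n;q=q[abs(e)<max(.003,1.5*e.std())]
    return q,m,n
c=p.astype(int);reg=np.zeros(d.shape,bool);reg[140:235,230:380]=1
q=X[reg&(c.min(2)>120)&(X[...,2]>.03)&(X[...,2]<.102)];q,m,n=plane(q);n*=np.sign(n[0])
h=np.hypot(*n[:2]);u=np.array([n[0],n[1],0])/h;s=np.array([-u[1],u[0],0])
print("fence yaw deg",np.degrees(np.arctan2(n[1],n[0])),"lean",np.degrees(np.arcsin(n[2])),"s range",np.percentile(q@s,[.5,99.5]),"u at z.01",m@u+(m[2]-.01)*n[2]/h)
for nm,(lo,hi) in dict(wide=(.09,.235),narrow=(.25,.39)).items():
    S=X@s;U=X@u
    k=reg&(c.sum(2)<220)&(X[...,2]>.045)&(X[...,2]<.145)&(S>lo)&(S<hi)&(U>.4)&(U<.56)
    q,m,n=plane(X[k]);n*=np.sign(n[0])
    print(nm,len(q),"u,s,z",m@u,m@s,m[2],"tilt",np.degrees(np.arccos(n[2])),"yaw",np.degrees(np.arctan2(n[1],n[0])),"s",np.percentile(q@s,[1,99]),"u",np.percentile(q@u,[1,99]),"z",np.percentile(q[:,2],[1,99]))
st=ctrl.get_state();e=st["eef_pos"];Rm=R.from_quat(st["tcp_rot"]).as_matrix()
print(st["time"],"tcp",e,"u,s",e@u,e@s,"toolx deg",np.degrees(np.arctan2(Rm[1,0],Rm[0,0])),"open",st["opening"],"F",st["contact_force"],"q",st["qpos"])
E
python3 meas.py a1
```

```text
fence yaw deg -15.337363541186699 lean -7.834046325447708 s range [0.09873599 0.38296019] u at z.01 0.525009931302295
wide 971 u,s,z 0.4664165064102386 0.16851134344346702 0.08455115476387674 tilt 56.352468584604566 yaw -14.696799408446381 s [0.12155707 0.21747238] u [0.44711007 0.48878765] z [0.05159376 0.11372267]
narrow 569 u,s,z 0.46636872960175835 0.3147566387828727 0.08459107203573339 tilt 55.98163323349677 yaw -14.677747919901112 s [0.28690507 0.34402841] u [0.44720379 0.48803937] z [0.05205373 0.11379941]
2.25 tcp [0.43301791 0.04994199 0.23205869] u,s 0.40438628171274693 0.16269741158255377 toolx deg 77.14556045069088 open 0.4660961812565623 F [ 0.1529562   0.7627764  -0.13256042] q [-1.18805845e-01 -2.73604774e-01  2.13812856e+00  5.90487086e-05
  1.27012963e+00 -1.46526446e+00]
```

View pics/a1.png

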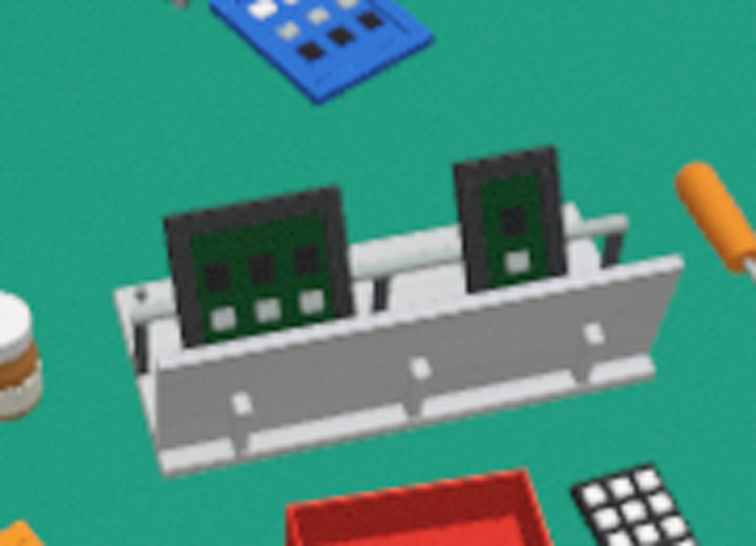

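The wide carrier's centre is at s≈0.169 and its raised edge at u≈0.4375. The narrow carrier is 146 mm away, as specified. The fingers have about 20 mm of clearance. I'll align them and lower them behind the raised edge.

Emit:
send_rows(motion=[0.65,0,0,0.043,4,0,0,3,0,4,0,0,3,0,4,0,0,3,0,4,0,0,3,0,4,0,0,2.5,0,4,0,0,0.7,0,4,0,0,0,0,4])

```text
time: 3.05
eef_pos: [0.439, 0.0561, 0.079]
tcp_rot: [0.803, 0.596, 0.006, 0.006]
contact_force: [-0.4, 0.8, 2.1]
opening: 0.467
```

```bash
python3 meas.py a2
python3 - <<'E'
from plant import cams
import cv2
p,d=cams.read_camera("side");cv2.imwrite("pics/s2.png",cv2.resize(p[100:260,150:350],None,fx=3.7,fy=3.7,interpolation=cv2.INTER_CUBIC)[:,:,::-1])
E
```

```text
fence yaw deg -15.280062597500791 lean -8.077463757216808 s range [0.09820735 0.38245997] u at z.01 0.5249609561471975
wide 884 u,s,z 0.4658214447311887 0.16910506373802012 0.08457295160499538 tilt 53.135037284460125 yaw -15.130662137908393 s [0.12079532 0.21880733] u [0.42083944 0.48891753] z [0.05270185 0.14239543]
narrow 564 u,s,z 0.46690815214322634 0.31425497965316246 0.08415067606635625 tilt 56.435281641060016 yaw -14.38333735626977 s [0.28636044 0.34342145] u [0.44747014 0.48837389] z [0.05177046 0.11368928]
3.1 tcp [0.4393017  0.05611856 0.07957123] u,s 0.40898268812428185 0.16990714949074653 toolx deg 73.16490668690066 open 0.4714763646224765 F [-0.15764614 -0.34279352 -0.08244766] q [-1.02796742e-01 -5.33413867e-02  2.25392726e+00  8.07837758e-06
  9.23720750e-01 -1.37974217e+00]
```

View pics/a2.png

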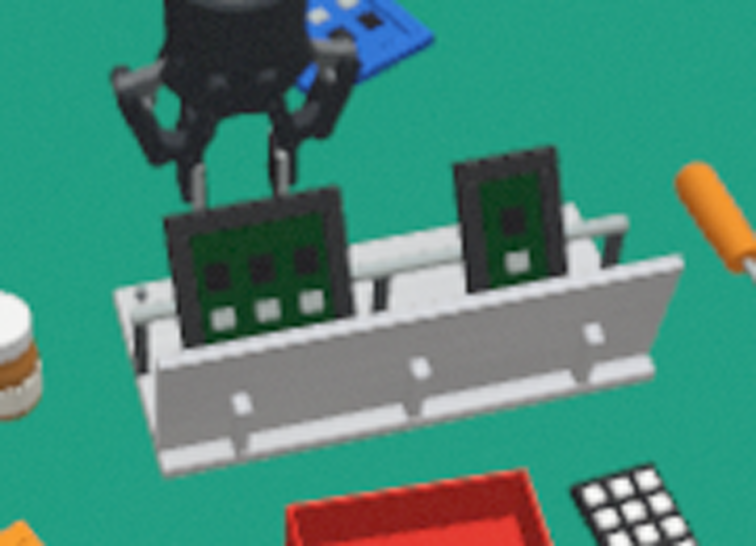

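View pics/s2.png

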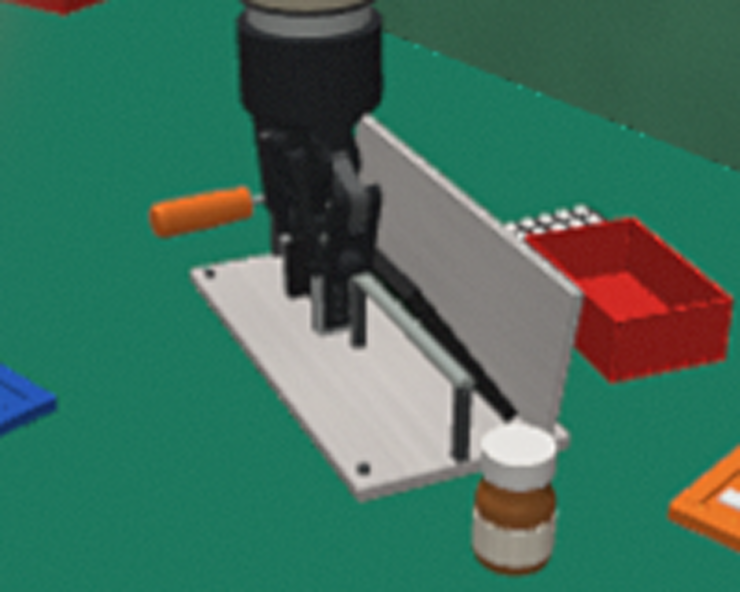

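The fingers are spread behind the wide carrier's raised edge, and their tips clear the rod. Pushing slowly now, in parts.

Emit:
send_rows(motion=[0,0.6,0,-0.026,4,0,1,0,0,4,0,1,0,0,4,0,0.8,0,0,4,0,0.8,0,0,4])

```text
time: 3.65
eef_pos: [0.4872, 0.0437, 0.0868]
tcp_rot: [0.795, 0.607, 0.011, 0.01]
contact_force: [-0.5, 0.6, 0.5]
opening: 0.462
```

```bash
python3 meas.py a3
```

```text
fence yaw deg -15.27992852210312 lean -7.9701160161289275 s range [0.09824461 0.38211805] u at z.01 0.5251016795166175
wide 879 u,s,z 0.4861493018126395 0.16914542201996635 0.09959427395534123 tilt 71.02099981253065 yaw -15.073283560622684 s [0.12091877 0.21747118] u [0.46946107 0.49851019] z [0.0650382  0.14304436]
narrow 549 u,s,z 0.46670850953428167 0.3144045454890363 0.08439615196798068 tilt 55.94257127515656 yaw -14.52329817316392 s [0.28665317 0.34344222] u [0.44707249 0.48867837] z [0.05187255 0.11300808]
3.7 tcp [0.48870369 0.04326437 0.08733472] u,s 0.46002623171816287 0.17052555627498125 toolx deg 74.74546444838433 open 0.4675701101073879 F [ 0.50469304 -0.99933639  0.2511323 ] q [-1.19001348e-01  3.62785533e-02  2.14812040e+00  3.89652601e-04
  9.25736127e-01 -1.42370867e+00]
```

View pics/a3.png

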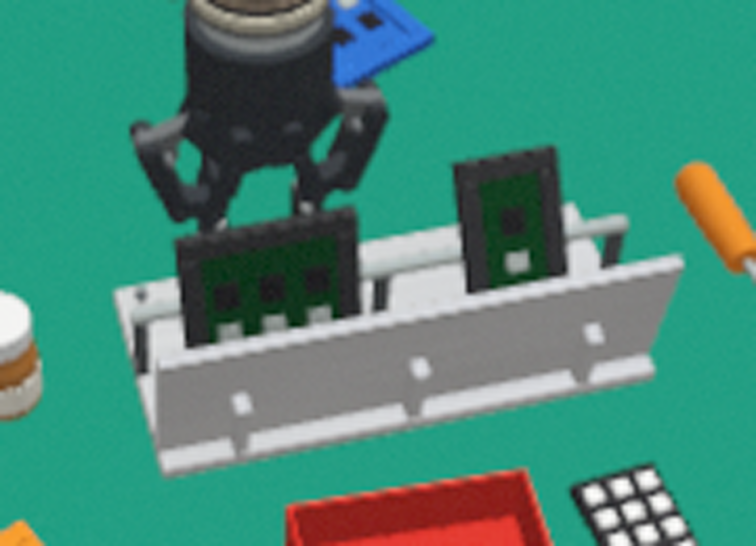

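The carrier is now at about 71° and square to the fence, and the narrow one hasn't moved. I'll keep pushing to about u=0.498.

Emit:
send_rows(motion=[0,0.8,0.1,0,4,0,0.8,0.1,0,4,0,0.8,0.1,0,4,0,0.7,0.1,0,4,0,0,0,0,4])

```text
time: 4.2
eef_pos: [0.5264, 0.0332, 0.0891]
tcp_rot: [0.795, 0.607, 0.014, 0.015]
contact_force: [-0.1, 0.7, -0.2]
opening: 0.472
```

```bash
python3 meas.py a4
```

```text
fence yaw deg -15.318479043492427 lean -7.940742127464984 s range [0.09860903 0.38254821] u at z.01 0.5249802645794269
wide 307 u,s,z 0.5252622001808944 0.16582150131242807 0.11363630074985441 tilt 93.6109984754895 yaw -14.73607406129664 s [0.12130431 0.2195524 ] u [0.52206501 0.52872897] z [0.09716904 0.13221779]
narrow 554 u,s,z 0.46678233813219583 0.31466994637262014 0.08389825157901082 tilt 56.24926492635837 yaw -14.508678373078459 s [0.28693598 0.34378619] u [0.44644901 0.48881483] z [0.05193993 0.11271616]
4.25 tcp [0.52574025 0.03336981 0.08884133] u,s 0.49824611404282443 0.17107648062707398 toolx deg 74.76057841378132 open 0.4722689992458731 F [ 0.61787202 -0.09497228  0.58076978] q [-1.29101695e-01  1.08539543e-01  2.06768160e+00 -6.14422455e-04
  9.25008388e-01 -1.43345944e+00]
```

View pics/a4.png

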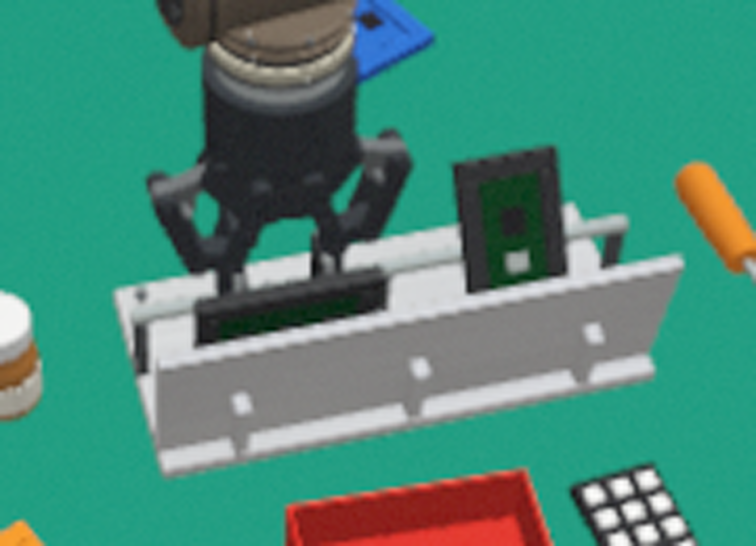

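The carrier is past upright (about 93–94°). I'll nudge it 3 mm more, then back away slowly.

Emit:
send_rows(motion=[0,0.3,0,0,4,0,0,0,0,4,0,-0.3,0,0,4,0,-0.5,0,0,4,0,-1,0,0,4,0,-1.5,0,0,4])

```text
time: 4.85
eef_pos: [0.4936, 0.0419, 0.0856]
tcp_rot: [0.795, 0.607, 0.013, 0.013]
contact_force: [-0.2, 0.6, 0.4]
opening: 0.468
```

```bash
python3 meas.py a5
```

```text
fence yaw deg -17.80474175247703 lean -81.762028850781 s range [0.11902305 0.40410021] u at z.01 0.08543701921356678
wide 207 u,s,z 0.4878178331174518 0.1864901003804369 0.1304230623179915 tilt 19.68636967842362 yaw -13.617120185475198 s [0.14283348 0.23458445] u [0.44820083 0.52702772] z [0.11287632 0.14418748]
narrow 562 u,s,z 0.45274994762326165 0.33418127592770547 0.08400524499579701 tilt 56.51501184908225 yaw -15.448687462821237 s [0.30623592 0.36349881] u [0.43264532 0.47421693] z [0.05156005 0.11314793]
4.9 tcp [0.49063157 0.04277205 0.08455183] u,s 0.4540537370908422 0.1907458729680069 toolx deg 74.78143701276284 open 0.46831943760800754 F [-0.23321087  0.86972951 -0.88805889] q [-1.19123630e-01  4.50476253e-02  2.14512403e+00 -6.22250674e-04
  9.19615463e-01 -1.42387112e+00]
```

View pics/a5.png

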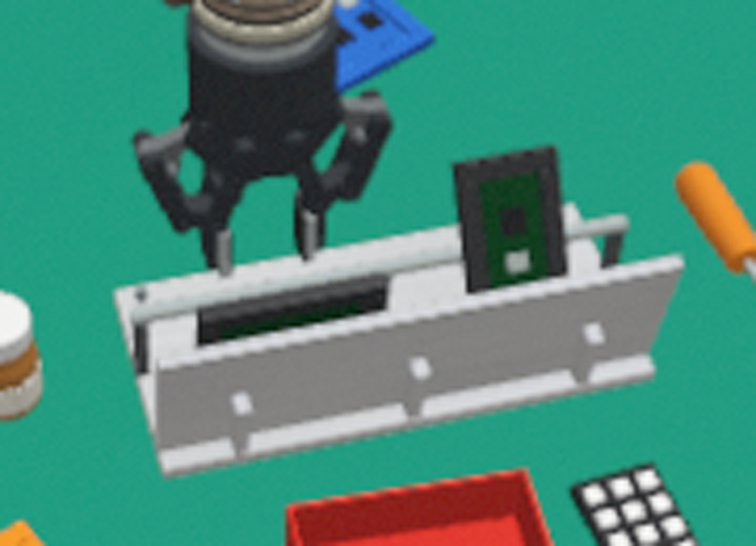

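The carrier stands and the fingers are clear. The fence fit in that reading was bad because it locked onto the deck, so I'll ignore it. Next I'll retreat, lift and re-measure with fixed axes.

Emit:
send_rows(motion=[0,-2,0,0,4,0,-2,0,0,4,0,0,-3,0,4,0,0,-3,0,4,0,0,-4,0,4,0,0,-4,0,4,0,0,0,0,4,0,0,0,0,4])

```text
time: 5.7
eef_pos: [0.4393, 0.056, 0.2252]
tcp_rot: [0.794, 0.608, 0.009, 0.009]
contact_force: [-0.0, 0.1, 0.3]
opening: 0.471
```

Run:
```python
from h import *
from plant import cams,ctrl
a=np.radians(-15.3);u=np.array([np.cos(a),np.sin(a),0]);s=np.array([-u[1],u[0],0])
for cam,crop in dict(scene=(120,250,210,390),side=(100,260,150,350)).items():
    p,d=cams.read_camera(cam);X=cloud(d,cams.camera_params(cam));t,b,l,r=crop
    cv2.imwrite(f"pics/{cam}6.png",cv2.resize(p[t:b,l:r],None,fx=3.7,fy=3.7,interpolation=cv2.INTER_CUBIC)[:,:,::-1])
    S=X@s;U=X@u-.5155;Z=X[...,2];c=p.astype(int)
    for nm,lo,hi in [("wide",.1,.24),("narrow",.26,.38)]:
        k=(c.sum(2)<240)&(S>lo)&(S<hi)&(U>-.09)&(U<.05)&(Z>.025)&(Z<.14)
        print(cam,nm,k.sum(),"x",np.percentile(U[k],[1,50,99]).round(4),"s",np.percentile(S[k],[1,99]).round(3),"z",np.percentile(Z[k],[1,50,99]).round(3))
        if k.sum()>50:
          q=X[k]
          for _ in range(6):
            m=q.mean(0);n=np.linalg.svd(q-m)[2][2];n*=np.sign(n[0]);e=(q-m)@n;q=q[abs(e)<max(.003,1.5*e.std())]
          print("  tilt",np.degrees(np.arccos(n[2])),"yaw",np.degrees(np.arctan2(n[1],n[0])),"mean x",m@u-.5155,"z",m[2],len(q))
st=ctrl.get_state();print(st["time"],st["eef_pos"],st["contact_force"])
```

```text
scene wide 356 x [-0.0458  0.0149  0.02  ] s [0.102 0.218] z [0.038 0.12  0.132]
  tilt 104.06233719176477 yaw -15.662987960207754 mean x 0.015422721107912984 z 0.1176520636668275 280
scene narrow 730 x [-0.0691 -0.0492 -0.0263] s [0.287 0.369] z [0.048 0.084 0.114]
  tilt 56.0995831826957 yaw -14.067015253907462 mean x -0.0487468765172816 z 0.08436685011835411 563
side wide 1355 x [-0.0523  0.0016  0.0156] s [0.117 0.236] z [0.026 0.08  0.129]
  tilt 98.23251319249704 yaw -14.928268859087758 mean x 0.0009498306055385486 z 0.0794584666176 1144
side narrow 234 x [-0.0769 -0.0545 -0.012 ] s [0.281 0.379] z [0.026 0.083 0.113]
  tilt 55.739215182618395 yaw -0.23078521663475893 mean x -0.04827502359196173 z 0.07241328221327926 125
5.8 [0.43934519 0.0559492  0.22458801] [-0.31361657 -0.70584629  0.18354007]
```

View pics/scene6.png

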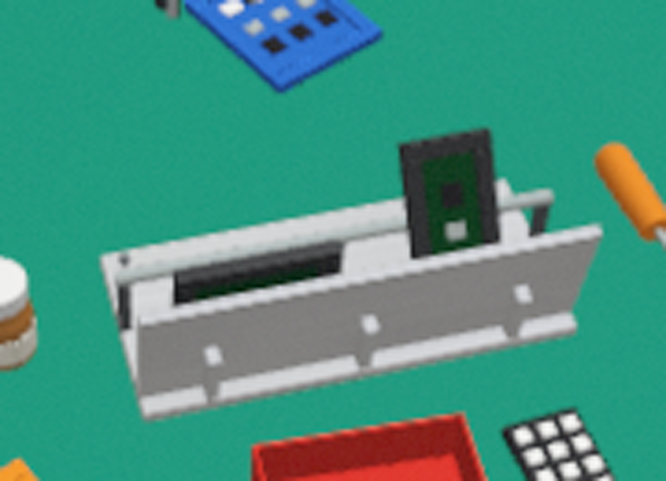

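View pics/side6.png

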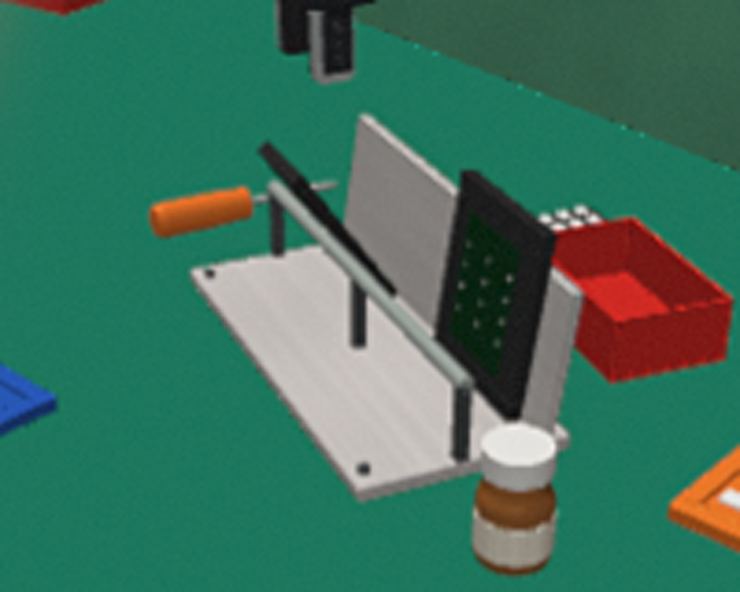

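The side view shows the wide carrier upright against the fence with its solder side towards the robot. The measured lean is 8.2° and the yaw matches the fence. The narrow carrier has not moved and the gripper is clear.

```bash
python3 -c "
from plant import workorder
print(workorder.sign_off())"
```

```text
the job is handed in; nothing more can be done
None
```

The wide carrier now stands on its lower edge against the fence with its solder side towards the robot. I handed the job in at about 5.8 s of the 32 s allowed. I pushed its raised edge level with both fingers half open, keeping the tips above the rest rod, then backed off and lifted clear.

**Wide carrier:** the side camera fits its back at 98.2°, an 8° lean back against the fence. Its yaw is -14.9°, against about -15.3° for the fence. I estimate its centre at 4 to 5 mm past the fence's foot line and about 70 mm above the bench, both inside the limits.

**Narrow carrier:** the scene camera puts it where it lay before the push, at about 56° slope and within about 1 mm.

**Gripper:** it ended at a height of 0.225 m, touching nothing. The contact force I read between moves stayed within sensor noise.

**Checks that disagreed:**
- **Fence fit:** one automatic fit, just after the push, locked onto the deck, so I discarded it and measured again with fixed axes.
- **Wide carrier tilt:** the last scene-camera fit gave 104° from the thin strip of carrier showing above the fence. That would be 14° from upright, just under the 15° limit. I trusted the side camera instead, because it sees the whole back, but no third view settles it.
- **Narrow carrier yaw:** the side camera's yaw for it (about 0°) came from a few partly hidden points, so I did not use it.

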